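# Lock the standards box and put its key away

## Task

Lock the grey steel standards box on the bench: take the key from its block, push it fully home in the lock on the lid and turn it clockwise until the bolt is fully thrown and you feel it butt firmly against the end of the strike. Then turn the key back to the only position where it comes out, draw it out and stand it upright, fully home, in the same slot of the block it came from. Turn and pull gently, never forcing the key in the lock; leave the lid shut and the bottle, beaker and dish beside the box undisturbed.

Things in the scene. Friction and masses are not known exactly. Their poses are not given: they have to be found in the camera images.
- key: tubular key; origin: axis, underside of its 25 mm round collar (4 mm thick); z up, x to its lug. Above: flat black bow 9 thick (y), 30 wide (x), 4 to 34 mm up: grip its faces. Below: round barrel 10 mm across, 20 mm long, last 2 mm tapered; lug on +x side, 3.4 wide, out to 11 mm from the axis, 7 to 12 mm under the collar. About 50 g; stands loosely in its slot
- lock_mouth (a point): centre of the lock's hole, on its face, on top of the lid, 112 mm above the bench; z up, x to the rear of the box. Round hole 11.4 mm; notch for the lug toward +x, 4.9 wide, out to 12.3 mm. Face 4 mm thick: below it the lug is free to turn and cannot come up except at the notch. Home = collar on face. Clockwise from above throws the bolt; backlash near 0.2 rad each way
- bolt: the lock's steel bolt (bar 12 x 9 mm); origin: middle of its tip, 11 mm below the lock's face; slides out of the front (-x) of the lock case. It travels 8 to 13 mm, some 45 to 75 degrees of key, until it butts on the end of the strike's pocket: a hard stop, to be felt. The turn takes 0.03 to 0.08 N m; 0.12 to 0.15 means the firm stop, 0.2 is forcing. It stays thrown when the key turns back
- strike: steel strike on the front of the box, a hooded pocket that takes the bolt; shimmed, so its distance from the bolt differs by up to 5 mm from box to box. Origin: centre of the pocket's end wall, on the face that the bolt meets; x to the rear of the box, toward the bolt tip
- lid (a joint): the box's lid (150 x 180 mm, hinged at the rear), angle in rad: 0 shut, grows as it opens. Only its weight (0.6 kg) holds it until the bolt is thrown. The box itself is fixed to the bench; top of the lid 92 mm above the bench
- slot (a point): the key's slot in the grey key block (50 x 90 x 55 mm high, fixed): the point on the block's top, 55 mm above the bench, where the key's origin is when it stands in place; x as the key's x. Slot 14 mm wide (y), from 7 mm behind to 13 mm ahead of the point along x, 30 mm deep. A second, empty slot lies 44 mm away toward +y: leave it
- buffer: a closed white plastic bottle, 38 x 38 x 75 mm, loose, standing on the bench to the right of the box; origin under its centre; to be left alone
- beaker: a small glass beaker, 51 x 51 x 68 mm, loose, standing on the bench to the right of the box; origin under its centre; to be left alone
- petri: a flat round clear dish, 64 mm across, 16 mm high, loose, on the bench to the right of the box; origin under its centre; to be left alone
Mind the look-alikes: they are no part of the job. Leave any brown look-alike of the key alone.

How it is judged:
On the way, in this order (a step that is already met when the one before it is completed fails the run):
1. the key is fully home in the lock: its collar within 2 mm of the lock's face and 2.5 mm of its centre (horizontal distance between key and lock_mouth below 0.0025 m and z of key in the frame of lock_mouth below 0.002 m and angle between key's own z axis and vertical below 0.1 rad), for 0.1 s.
2. with the key home and turned away from its withdrawal position, the bolt is thrown to the end of the strike's pocket and rests firmly against it (tip within 1.5 mm of the end, over 4 N) (all of step 1 and angle between the x axis of key and the x axis of lock_mouth, either way round above 0.45 rad and x of bolt in the frame of strike below 0.0015 m and contact force between bolt and strike above 4 N), for 0.1 s.
3. the key has been turned back and drawn clear of the lock, the bolt still thrown (z of key in the frame of lock_mouth above 0.022 m and x of bolt in the frame of strike below 0.003 m), for 0.1 s.
At the end, for the whole second after the job is handed in: The key stands upright (within 0.12 rad) and at rest in its slot, its collar within 3 mm of the block's top and 5 mm of the slot's point; the bolt is thrown, its tip within 3 mm of the end of the strike's pocket; the lid is shut (below 0.02 rad) (horizontal distance between key and slot below 0.005 m and z of key in the frame of slot between -0.003 and 0.003 m and angle between key's own z axis and vertical below 0.12 rad and linear speed of key below 0.02 m/s and x of bolt in the frame of strike below 0.003 m and value of joint lid below 0.02 rad); the robot touches nothing.
It fails at once if the key is forced in the lock (more than 50 N between the key and the lid with its lock) (contact force between key and lid above 50 N).
It fails at once if the lid is pulled open (0.05 rad) (value of joint lid above 0.05 rad).
It fails at once if the bottle, beaker or dish is moved by more than 20 mm (distance of any of buffer, beaker, petri from where it was at the start of the episode above 0.02 m).
It also fails if it takes over 59 s, if anything falls off the work surface, if the arm or the gripper's body presses on something with over 40 N, if the wrist force passes 120 N, or if a joint passes its speed limit or range.

## Robot

A 6-joint arm with a two-finger parallel gripper is mounted at the origin on a cart in front of the work surface, level with it; the furniture and walls round the work are solid. World frame = base frame: x ahead of the robot, y to its left, z up, the work surface at z = 0. Lengths are in m, angles in rad, forces in N, time in s.
With the tool pointing down it reaches from about 0.35 to 0.775 m from the base axis. Payload 5.5 kg.
Tool frame: the origin (TCP) lies midway between the tips of the shut fingers; the grasp point (between the pads) lies 19 mm behind it (env.hold_point_z is the distance from the TCP to the grasp point, in m); z points along the fingers, y is the line along which they close (so a half turn about z gives the same grasp; the last joint's range is limited). The gripper opens to 85 mm and grips with 20 to 120 N. Pads are 22 mm wide; open, the fingers measure 114 mm over their backs; the gripper's body (76 mm by 85 mm) begins 54 mm behind the grasp point. The pads swing forward as they close: fully open they stand 13 mm farther back than shut.
Start: joints at [-1.457, 0.313, 0.046, 1.304, 0, 1.431], TCP at [0.144, -0.557, 0.231] pointing down, gripper open.
Joint ranges: [-2.76, 2.76], [-0.86, 1.69], [-1.03, 1.26], [-2.2, 2.34], [-1.47, 1.5], [-3.14, 3.14]. Speed limits (rad/s): [2.57, 2.57, 3.14, 3.14, 3.14, 3.14].

## Interface

Orientations are given as a unit quaternion [w, x, y, z].
In Python, from workcell import env, read_camera gives the robot as it stands. The module is installed in compiled form; this text tells all that it offers.
- The arm moves only by the tool carry_out, never from a script. Its argument "moves" is a list of rows, each an object of numbers: "tx", "ty", "tz": the shift along the world's x, y, z in cm; "wx", "wy", "wz": the turn, a rotation vector about the world's x, y, z in rad; "claw": the closure, from -1 (fully open) to 1 (shut). A call has 1 to 8 rows; each row shifts and turns the commanded pose from where the row before left it; what a row does not reach is not made up. A row lasts 1/8 s, in which the tool goes at most 62.5 mm and 10.7 degrees, less where a joint would pass 70% of its speed; a pose out of reach is approached as far as the arm can. A call is refused whole if a number of a shift passes 6.25 or a number of a turn 0.188, either way. A call with a gripper value outside its range is refused whole. The fingers move at their own pace and stop on an object; "newtons" is the grip in N (left out, the last holds). Time passes only in rows, so rows that do not move let the fingers close. It gives the time, the measured TCP pose, the force, the opening and the grip force at its end, in the units of the state.
- env.get_state(): the state, without advancing time (a new reading comes with each control period).
- read_camera(name): name is "scene" or "top" or "wrist"; returns a dict with "image" (384x512x3 uint8, blue, green, red), "z_map" (384x512 float32, m along the optical axis (not along the pixel's ray), 0 where there is no reading), "fx", "fy", "cx", "cy" (pixels), "k1" (the pictures are not rectified: a ray, as slopes to the right and down, at radius r is drawn at 1 + k1 r^2 times it, then the intrinsics apply), "camera_from_world" (4x4, takes a point from world to camera coordinates); the wrist camera has in their place "hand_eye" (4x4, takes a point from camera to tool coordinates, whose origin is the TCP and whose axes are the flange's). Camera axes: x right, y down, z forward; pixel columns grow to the right and rows downward; lengths in m; the calibration is good to about 2 mm. A picture is of the moment at which its call begins: read the wrist's pose just before it.
- env.hand_in(): hands the job in; it is judged then, once.
The state is a dict: "clock": time; "joint_pos": joint angles; "qvel": joint speeds; "tau": joint torques, N m; "tcp_pos": TCP position; "orientation": TCP orientation; "wrist_force": force on the tool from outside, world axes, zero at the start; "ft_torque": the same for the moment, N m; "finger_gap": finger opening in m; "grip_force": force on a finger pad.
Only numpy, scipy, OpenCV 4.12 (cv2) and the standard library are available. Lean on these libraries where they do the work, as an engineer would, in place of code of your own. Each camera call takes 0.05 s, during which the arm holds its last target. There are 200 camera calls.

## Working session

There is one attempt and no reset: what is moved stays moved. The work goes in short steps, Python scripts to look and compute and a tool call to move; the robot and the scene stay as the last step left them, time stands still between calls to the robot, and variables do not carry over. Pictures are saved under pics/ and viewed, at most 11 in all, crops included, and the job is handed in when it is done.

Besides the shell and the picture viewer there is one more tool, called after "Call:" as name(argument=value, ...) on one line, values as JSON. carry_out: Moves the arm, as the interface text tells. Its arguments: {"type":"object","properties":{"moves":{"type":"array","items":{"type":"object","properties":{"tx":{"type":"number"},"ty":{"type":"number"},"tz":{"type":"number"},"wx":{"type":"number"},"wy":{"type":"number"},"wz":{"type":"number"},"claw":{"type":"number"}}}},"newtons":{"type":"number"}},"required":["moves"]}

```bash
mkdir -p pics
cat > h.py <<'E'
import numpy as np,cv2
from workcell import env,read_camera
from scipy.spatial.transform import Rotation as R
def tcp():
    s=env.get_state();q=s['orientation'];T=np.eye(4)
    T[:3,:3]=R.from_quat([q[1],q[2],q[3],q[0]]).as_matrix();T[:3,3]=s['tcp_pos'];return T
def cam(n):
    T=tcp();c=read_camera(n)
    c['W']=T@np.array(c['hand_eye']) if n=='wrist' else np.linalg.inv(c['camera_from_world'])
    return c
def rays(c,uv):
    d=np.array(uv,float).reshape(-1,2);p=(d-[c['cx'],c['cy']])/[c['fx'],c['fy']];q=p.copy()
    for _ in range(20): q=p/(1+c['k1']*(q**2).sum(1,keepdims=True))
    return np.c_[q,np.ones(len(q))]
def onplane(c,uv,z):
    r=rays(c,uv)@c['W'][:3,:3].T;o=c['W'][:3,3]
    return o+r*((z-o[2])/r[:,2])[:,None]
def proj(c,P):
    P=np.atleast_2d(P);X=(P-c['W'][:3,3])@c['W'][:3,:3];q=X[:,:2]/X[:,2:]
    q=q*(1+c['k1']*(q**2).sum(1,keepdims=True));return q*[c['fx'],c['fy']]+[c['cx'],c['cy']]
def cloud(c):
    v,u=np.mgrid[:384,:512];r=rays(c,np.c_[u.ravel(),v.ravel()])*c['z_map'].reshape(-1,1)
    P=r@c['W'][:3,:3].T+c['W'][:3,3];P[c['z_map'].ravel()==0]=np.nan
    return P.reshape(384,512,3)
E
python3 - <<'E'
from h import *
for n in('scene','top'):
    c=cam(n);cv2.imwrite(f'pics/{n}0.png',cv2.resize(c['image'],(768,576)));print(n,c['fx'],c['k1'],c['W'].round(3).tolist())
print(env.get_state())
E
```

```text
scene 385.82931133307596 -0.023672645579277656 [[0.815, -0.392, 0.427, 0.166], [-0.58, -0.55, 0.601, -0.849], [-0.001, -0.737, -0.676, 0.682], [0.0, 0.0, 0.0, 1.0]]
top 493.61889316837687 -0.0867266655890371 [[0.014, -0.986, 0.166, 0.364], [-0.999, -0.008, 0.032, -0.374], [-0.03, -0.167, -0.986, 1.197], [0.0, 0.0, 0.0, 1.0]]
{'clock': 0.1, 'joint_pos': array([-1.45659451e+00,  3.13927854e-01,  4.51185987e-02,  1.30362382e+00,
       -9.48014960e-07,  1.43120850e+00]), 'qvel': array([ 0.0003282 , -0.00211012,  0.00217291, -0.00115035, -0.00038003,
        0.00034581]), 'tau': array([ 2.97822880e-03, -4.81721878e+01,  2.99246532e+01,  1.26324937e-02,
       -1.51083873e-04,  2.08635967e-06]), 'tcp_pos': array([ 0.14431263, -0.55612808,  0.23050724]), 'orientation': array([-8.18315317e-04,  9.91959317e-01,  1.26554506e-01,  9.91339451e-06]), 'wrist_force': array([-0.78231938, -0.97124102, -0.06225675]), 'ft_torque': array([-0.02958275, -0.03435998, -0.02263805]), 'grip_force': 0.0, 'finger_gap': 0.08501471275557501}
```

View pics/top0.png

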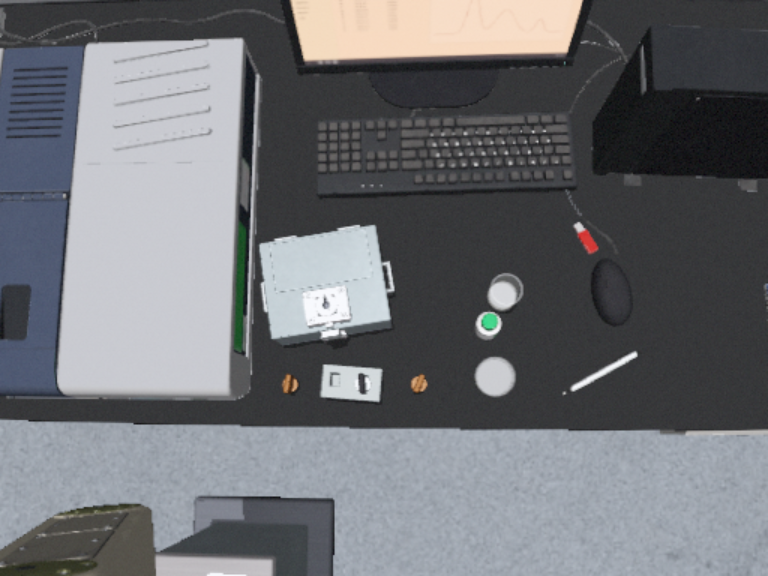

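View pics/scene0.png

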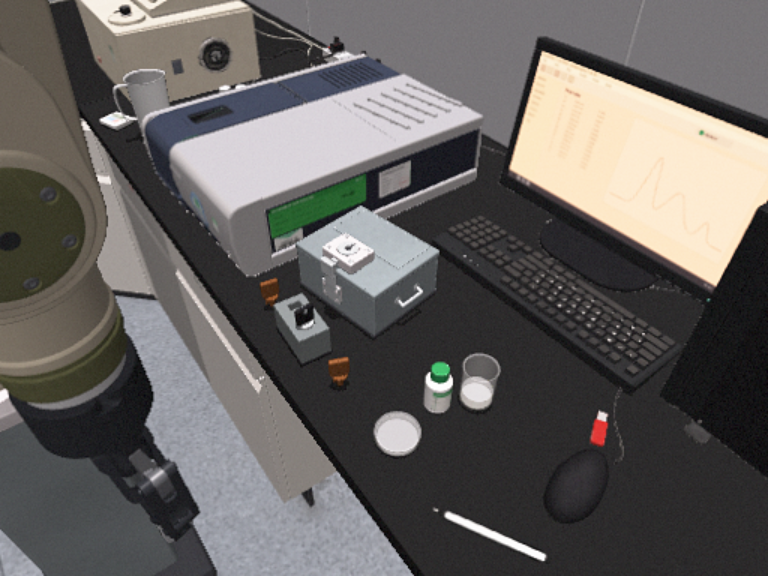

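The top view shows the box with its lock at about (326,304), and the block with the black key at (363,382) and the empty slot at (335,379). Brown look-alikes stand at (290,383) and (419,383). In the scene view the key stands upright in the block.

Run:
```python
from h import *
c=cam('top')
f=lambda u,v,z:print((u,v),onplane(c,[[u/1.5,v/1.5]],z)[0].round(4))
f(326,304,.112);f(363,382,.08);f(335,379,.055)
for p in((323,367),(381,370),(379,402),(321,397)):f(*p,.055)
for p in((261,243),(375,227),(391,326),(272,340)):f(*p,.092)
f(247,396,.15);f(290,383,.03);f(419,383,.03)
T=tcp();print(T.round(3));w=cam('wrist');print(np.round(w['hand_eye'],4).tolist(),w['fx'],w['k1'])
```

```text
(326, 304) [ 0.5394 -0.2475  0.112 ]
(363, 382) [ 0.4261 -0.3029  0.08  ]
(335, 379) [ 0.4315 -0.2579  0.055 ]
(323, 367) [ 0.4498 -0.2389  0.055 ]
(381, 370) [ 0.4463 -0.3287  0.055 ]
(379, 402) [ 0.3972 -0.3264  0.055 ]
(321, 397) [ 0.4036 -0.237   0.055 ]
(261, 243) [ 0.6373 -0.1415  0.092 ]
(375, 227) [ 0.6635 -0.3176  0.092 ]
(391, 326) [ 0.51   -0.3443  0.092 ]
(272, 340) [ 0.4868 -0.1647  0.092 ]
(247, 396) [ 0.4001 -0.1429  0.15  ]
(290, 383) [ 0.4257 -0.1842  0.03  ]
(419, 383) [ 0.4284 -0.3877  0.03  ]
[[ 0.968  0.251 -0.     0.144]
 [ 0.251 -0.968  0.001 -0.556]
 [ 0.    -0.001 -1.     0.231]
 [ 0.     0.     0.     1.   ]]
[[-0.0005, -0.9451, -0.3266, 0.0848], [1.0, -0.001, 0.0012, -0.0013], [-0.0014, -0.3266, 0.9451, -0.1424], [0.0, 0.0, 0.0, 1.0]] 276.39449924501366 -0.053739198426650356
```

Call:
carry_out(moves=[{"tx": 4,"ty": 3.6,"wz": -0.04},{"tx": 4,"ty": 3.6,"wz": -0.04},{"tx": 4,"ty": 3.6,"wz": -0.04},{"tx": 4,"ty": 3.6,"wz": -0.04},{"tx": 4,"ty": 3.6,"wz": -0.04},{"tx": 4,"ty": 3.6,"wz": -0.04},{"tx": 4,"ty": 3.6,"wz": -0.04},{}])

```text
invalid input at $.moves[0]: expected keys tx, ty, tz, wx, wy, wz, claw
```

Run:
```python
from h import *
print(tcp().round(4));c=cam('wrist');cv2.imwrite('pics/w1.png',cv2.resize(c['image'],(768,576)))
import pickle;pickle.dump(c,open('w1.pkl','wb'));print(proj(c,[[.4261,-.303,.08],[.5394,-.2475,.112]]))
```

```text
[[ 9.680e-01  2.510e-01 -1.000e-04  1.443e-01]
 [ 2.510e-01 -9.680e-01  1.100e-03 -5.563e-01]
 [ 2.000e-04 -1.100e-03 -1.000e+00  2.308e-01]
 [ 0.000e+00  0.000e+00  0.000e+00  1.000e+00]]
[[  58.03720148 -187.87021475]
 [ 170.74256103    4.28379356]]
```

View pics/w1.png

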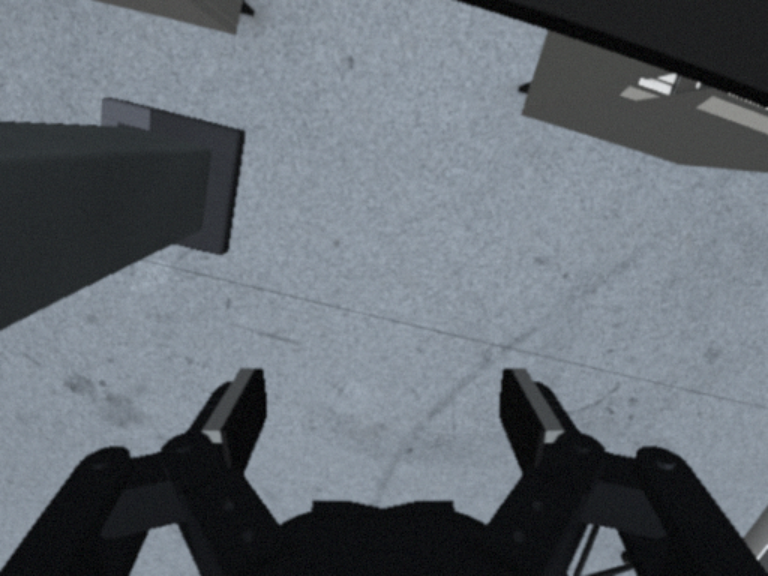

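The move was refused because every row needs all the keys. The picture therefore shows only the floor and the open fingers.

Call:
carry_out(moves=[{"tx": 3.5,"ty": 3.8,"tz": 0,"wx": 0,"wy": 0,"wz": -0.04,"claw": -1},{"tx": 3.5,"ty": 3.8,"tz": 0,"wx": 0,"wy": 0,"wz": -0.04,"claw": -1},{"tx": 3.5,"ty": 3.8,"tz": 0,"wx": 0,"wy": 0,"wz": -0.04,"claw": -1},{"tx": 3.5,"ty": 3.8,"tz": 0,"wx": 0,"wy": 0,"wz": -0.04,"claw": -1},{"tx": 3.5,"ty": 3.8,"tz": 0,"wx": 0,"wy": 0,"wz": -0.04,"claw": -1},{"tx": 3.5,"ty": 3.8,"tz": 0,"wx": 0,"wy": 0,"wz": -0.04,"claw": -1},{"tx": 3.5,"ty": 3.8,"tz": 0,"wx": 0,"wy": 0,"wz": -0.04,"claw": -1},{"tx": 0,"ty": 0,"tz": 0,"wx": 0,"wy": 0,"wz": 0,"claw": -1}], newtons=40)

```text
clock: 1.25
tcp_pos: [0.391, -0.2881, 0.2314]
orientation: [-0.0, 1.0, -0.01, 0.0]
wrist_force: [-0.4, -0.1, -0.2]
finger_gap: 0.0852
grip_force: 0.0
```

Run:
```python
from h import *
print(tcp().round(4));c=cam('wrist');cv2.imwrite('pics/w2.png',cv2.resize(c['image'],(768,576)))
import pickle;pickle.dump(c,open('w2.pkl','wb'));print(proj(c,[[.4261,-.303,.08],[.5394,-.2475,.112]]))
```

```text
[[ 9.998e-01 -2.060e-02  3.000e-04  3.910e-01]
 [-2.060e-02 -9.998e-01  3.000e-04 -2.881e-01]
 [ 3.000e-04 -3.000e-04 -1.000e+00  2.314e-01]
 [ 0.000e+00  0.000e+00  0.000e+00  1.000e+00]]
[[269.26092176 143.90764437]
 [204.29331761  17.9662441 ]]
```

View pics/w2.png

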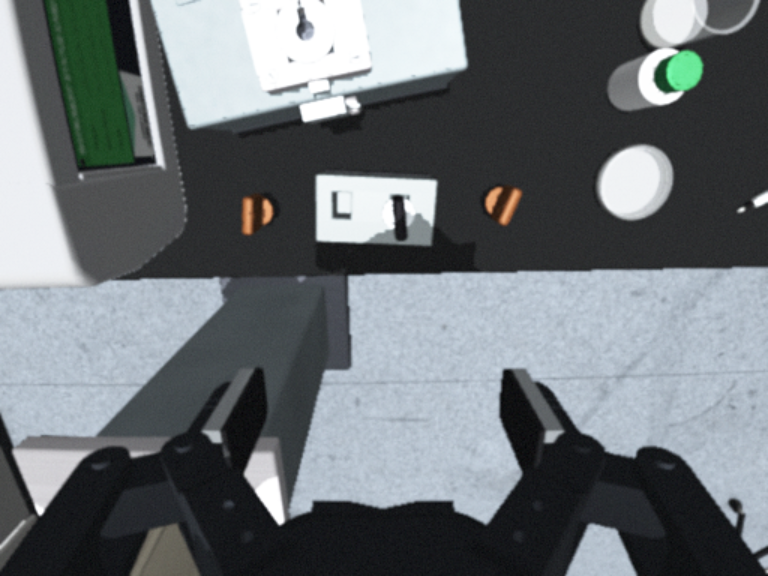

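The wrist view shows the lock hole at (306,30) with its notch pointing up, the black key in the block at (400,215), the empty slot at (343,203), and brown decoys to either side.

Run:
```python
from h import *
import pickle
def an(c,n):
    P=cloud(c);g=cv2.cvtColor(c['image'],cv2.COLOR_BGR2GRAY)
    near=(abs(P[...,0]-.425)<.06)&(abs(P[...,1]+.285)<.07)
    top=near&(abs(P[...,2]-.089)<.008);print(n,'key-high px',top.sum(),'z',np.nanmedian(P[...,2][top]))
    q=np.argwhere(top)[:,::-1]
    if len(q)>4:
        X=onplane(c,q,.089);r=cv2.minAreaRect(X[:,:2].astype(np.float32)*1000);print(' key top',r, X.mean(0).round(4))
    blk=near&(abs(P[...,2]-.055)<.006)
    q=np.argwhere(blk)[:,::-1];X=onplane(c,q,.055);r=cv2.minAreaRect(X[:,:2].astype(np.float32)*1000);print(' blk',r,np.nanmedian(P[...,2][blk]))
    L=(abs(P[...,0]-.54)<.06)&(abs(P[...,1]+.2475)<.06)
    f=L&(abs(P[...,2]-.112)<.005);q=np.argwhere(f)[:,::-1];X=onplane(c,q,.112);print(' lockface',cv2.minAreaRect(X[:,:2].astype(np.float32)*1000),np.nanmedian(P[...,2][f]))
    lid=(abs(P[...,2]-.092)<.006)&(P[...,0]>.45)&(abs(P[...,1]+.24)<.15);q=np.argwhere(lid)[:,::-1];X=onplane(c,q,.092);print(' lid',cv2.minAreaRect(X[:,:2].astype(np.float32)*1000))
an(pickle.load(open('w2.pkl','rb')),'wrist')
t=cam('top');an(t,'top')
w=pickle.load(open('w2.pkl','rb'))
a=cv2.resize(w['image'][:64,150:260],None,fx=6,fy=6,interpolation=cv2.INTER_CUBIC)[:,:640]
b=cv2.resize(w['image'][110:170,200:300],None,fx=6.4,fy=3.2*1.0+1.4,interpolation=cv2.INTER_CUBIC)
a=cv2.resize(w['image'][:50,150:250],None,fx=6,fy=6,interpolation=cv2.INTER_CUBIC)
b=cv2.resize(w['image'][120:168,210:310],None,fx=6,fy=6,interpolation=cv2.INTER_CUBIC)
cv2.imwrite('pics/crop1.png',np.vstack([a,b]))
```

```text
wrist key-high px 241 z 0.08819431430012037
 key top ((425.31939697265625, -299.0389404296875), (29.494314193725586, 8.98596477508545), 3.9482600688934326) [ 0.4258 -0.299   0.089 ]
 blk ((426.7281188964844, -281.8316955566406), (89.27046966552734, 50.73259735107422), 86.0823745727539) 0.05485382385207099
 lockface ((525.6923217773438, -248.7813262939453), (69.83993530273438, 65.99300384521484), 10.21898078918457) 0.1105170988820523
 lid ((504.0945739746094, -216.24838256835938), (247.5080108642578, 115.64629364013672), 87.60104370117188)
top key-high px 0 z nan
 blk ((437.0783996582031, -323.5863952636719), (43.606201171875, 20.31351661682129), 32.97254943847656) 0.05444100989065492
 lockface ((527.8805541992188, -249.2886962890625), (72.63419342041016, 65.97589111328125), 9.676576614379883) 0.11071894456874354
 lid ((727.6732788085938, -248.25390625), (467.5313415527344, 280.6987609863281), 0.14122390747070312)
  return np.nanmean(a, axis, out=out, keepdims=keepdims)
```

View pics/crop1.png

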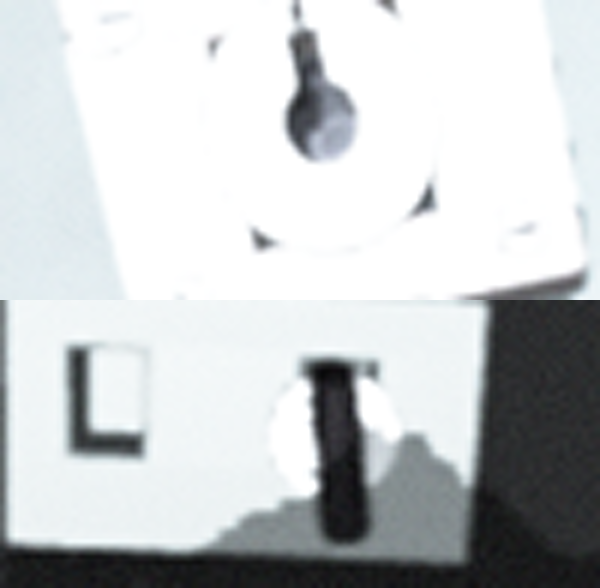

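Run:
```python
from h import *
import pickle
w=pickle.load(open('w2.pkl','rb'))
f=lambda l,x,y,ox,oy,z:print(l,onplane(w,[[x/6+ox-.42,y/6+oy-.42]],z)[0].round(4))
f('hole',321,120,150,0,.112);f('notch',303,38,150,0,.112)
for p in((66,345),(148,345),(148,457),(68,455)):f('slot2',p[0],p[1]-300,210,120,.055)
f('collar l',270,436-300,210,120,.059);f('collar r',402,436-300,210,120,.059);f('slot front',302,358-300,210,120,.055);f('slot front r',380,360-300,210,120,.055)
for p in((5,300),(490,303),(468,562),(8,546)):f('blk',p[0],p[1]-300,210,120,.055)
print(env.get_state()['joint_pos'].round(3))
```

```text
hole [ 0.5382 -0.2464  0.112 ]
notch [ 0.5486 -0.2446  0.112 ]
slot2 [ 0.4423 -0.2491  0.055 ]
slot2 [ 0.4419 -0.2646  0.055 ]
slot2 [ 0.4206 -0.2637  0.055 ]
slot2 [ 0.4214 -0.2483  0.055 ]
collar l [ 0.4248 -0.2873  0.059 ]
collar r [ 0.4243 -0.3124  0.059 ]
slot front [ 0.4388 -0.2937  0.055 ]
slot front r [ 0.4382 -0.3085  0.055 ]
blk [ 0.4509 -0.2382  0.055 ]
blk [ 0.4484 -0.3292  0.055 ]
blk [ 0.3986 -0.3258  0.055 ]
blk [ 0.4037 -0.2354  0.055 ]
[-8.060e-01  1.410e-01 -1.760e-01  1.254e+00 -1.000e-03  2.360e+00]
```

The wrist's last joint would run out of range during the clockwise turn, so I flip the gripper half a turn. This also gives an opposite view that cancels the hand-eye bias.

Call:
carry_out(moves=[{"tx": 0.7,"ty": 0.1,"tz": 0,"wx": 0,"wy": 0,"wz": 0.18,"claw": -1},{"tx": 0.7,"ty": 0.1,"tz": 0,"wx": 0,"wy": 0,"wz": 0.18,"claw": -1},{"tx": 0.7,"ty": 0.1,"tz": 0,"wx": 0,"wy": 0,"wz": 0.18,"claw": -1},{"tx": 0.7,"ty": 0.1,"tz": 0,"wx": 0,"wy": 0,"wz": 0.18,"claw": -1},{"tx": 0.7,"ty": 0.1,"tz": 0,"wx": 0,"wy": 0,"wz": 0.18,"claw": -1},{"tx": 0.7,"ty": 0.1,"tz": 0,"wx": 0,"wy": 0,"wz": 0.18,"claw": -1},{"tx": 0.7,"ty": 0.1,"tz": 0,"wx": 0,"wy": 0,"wz": 0.18,"claw": -1},{"tx": 0.7,"ty": 0.1,"tz": 0,"wx": 0,"wy": 0,"wz": 0.18,"claw": -1}])

```text
clock: 2.35
tcp_pos: [0.4445, -0.2843, 0.2312]
orientation: [-0.0, 0.759, 0.651, -0.0]
wrist_force: [-0.7, 0.3, -0.1]
finger_gap: 0.0853
grip_force: 0.0
```

Call:
carry_out(moves=[{"tx": 0.7,"ty": 0.1,"tz": 0,"wx": 0,"wy": 0,"wz": 0.18,"claw": -1},{"tx": 0.7,"ty": 0.1,"tz": 0,"wx": 0,"wy": 0,"wz": 0.18,"claw": -1},{"tx": 0.7,"ty": 0.1,"tz": 0,"wx": 0,"wy": 0,"wz": 0.18,"claw": -1},{"tx": 0.7,"ty": 0.1,"tz": 0,"wx": 0,"wy": 0,"wz": 0.18,"claw": -1},{"tx": 0.7,"ty": 0.1,"tz": 0,"wx": 0,"wy": 0,"wz": 0.18,"claw": -1},{"tx": 0.7,"ty": 0.1,"tz": 0,"wx": 0,"wy": 0,"wz": 0.18,"claw": -1},{"tx": 0.7,"ty": 0.1,"tz": 0,"wx": 0,"wy": 0,"wz": 0.18,"claw": -1},{"tx": 0.7,"ty": 0.1,"tz": 0,"wx": 0,"wy": 0,"wz": 0.18,"claw": -1}])

```text
clock: 3.35
tcp_pos: [0.5005, -0.2766, 0.2311]
orientation: [-0.0, 0.142, 0.99, -0.0]
wrist_force: [0.3, 0.7, -0.9]
finger_gap: 0.0856
grip_force: 0.0
```

Call:
carry_out(moves=[{"tx": 0.7,"ty": 0.1,"tz": 0,"wx": 0,"wy": 0,"wz": 0.18,"claw": -1},{"tx": 0.7,"ty": 0.1,"tz": 0,"wx": 0,"wy": 0,"wz": 0.18,"claw": -1},{"tx": 0,"ty": 0,"tz": 0,"wx": 0,"wy": 0,"wz": 0,"claw": -1}])

```text
clock: 3.72
tcp_pos: [0.5148, -0.2742, 0.231]
orientation: [-0.0, -0.034, 0.999, 0.0]
wrist_force: [-0.0, -0.3, 0.2]
finger_gap: 0.085
grip_force: 0.0
```

Run:
```python
from h import *
import pickle
print(env.get_state()['joint_pos'].round(3),tcp().round(4).tolist())
c=cam('wrist');pickle.dump(c,open('w3.pkl','wb'))
P=cloud(c);near=(abs(P[...,0]-.425)<.06)&(abs(P[...,1]+.285)<.07)
top=near&(abs(P[...,2]-.089)<.008);q=np.argwhere(top)[:,::-1];X=onplane(c,q,.089);print(len(q),cv2.minAreaRect(X[:,:2].astype(np.float32)*1000))
h=proj(c,[[.5382,-.2464,.112]])[0];k=proj(c,[[.4253,-.299,.07]])[0];print(h,k)
ims=[]
for p in(h,k):
    x,y=int(p[0])-50,max(0,min(336,int(p[1])-24));print('crop',x,y);ims.append(cv2.resize(c['image'][y:y+48,x:x+100],None,fx=6,fy=6,interpolation=cv2.INTER_CUBIC))
cv2.imwrite('pics/crop2.png',np.vstack(ims))
```

```text
[-0.627  0.33   0.069  1.31  -0.    -0.695] [[-0.9977, -0.0682, -0.0004, 0.5148], [-0.0682, 0.9977, 0.0, -0.2742], [0.0004, 0.0001, -1.0, 0.231], [0.0, 0.0, 0.0, 1.0]]
287 ((424.0177001953125, -298.7994079589844), (28.661035537719727, 9.745257377624512), 3.0006158351898193)
[279.49641527 207.89324445] [236.01038542  88.56544934]
crop 229 183
crop 186 64
```

View pics/crop2.png

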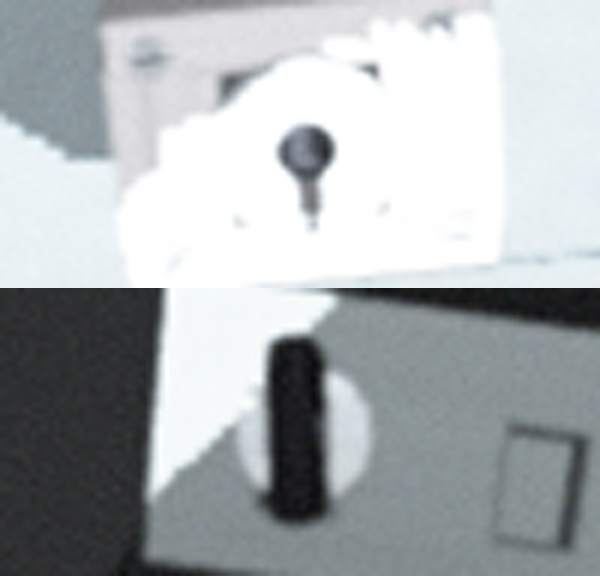

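Crop 2 shows the hole at (306,152) with its notch pointing down, and the key bow at (297,428).

Run:
```python
from h import *
import pickle
for n,g0 in(('w2.pkl',(.5382,-.2464)),('w3.pkl',(.5382,-.2464))):
    c=pickle.load(open(n,'rb'));g=cv2.cvtColor(c['image'],cv2.COLOR_BGR2GRAY)
    # rectified 0.25 mm/px ortho patch of the face
    s=.00025;N=161;i,j=np.mgrid[:N,:N];X=np.c_[g0[0]-(i.ravel()-80)*s,g0[1]-(j.ravel()-80)*s,np.full(N*N,.112)]
    uv=proj(c,X).astype(np.float32);o=cv2.remap(g,uv[:,0].reshape(N,N),uv[:,1].reshape(N,N),cv2.INTER_LINEAR)
    m=(o<185).astype(np.uint8);_,lab,st,ce=cv2.connectedComponentsWithStats(m)
    k=np.argmin([np.hypot(*(e-80)) if a>300 else 1e9 for e,a in zip(ce,st[:,4])]);k=lab[80,80] or k
    mk=(lab==k).astype(np.uint8);mo=cv2.morphologyEx(mk,cv2.MORPH_OPEN,cv2.getStructuringElement(cv2.MORPH_ELLIPSE,(29,29)))
    cs=max(cv2.findContours(mo,0,1)[0],key=cv2.contourArea);(cx,cy),r=cv2.minEnclosingCircle(cs)
    yy,xx=np.nonzero(mk&(np.hypot(xx0:=np.arange(N)[None]-cx,np.arange(N)[:,None]-cy)>r+4))
    p=lambda x,y:(round(g0[0]-(y-80)*s,4),round(g0[1]-(x-80)*s,4))
    a=p(cx,cy);b=p(xx.mean(),yy.mean());print(n,'hole',a,'d',2*r*s,'area d',2*np.sqrt(cv2.contourArea(cs)/np.pi)*s,'notch c',b,'yaw',np.arctan2(b[1]-a[1],b[0]-a[0]),len(xx))
```

```text
w2.pkl hole (0.5394, -0.2462) d 0.008276522636413574 area d 0.007720331999850447 notch c (np.float64(0.5444), np.float64(-0.2446)) yaw 0.3097029445424542 413
w3.pkl hole (0.5383, -0.2461) d 0.00981835651397705 area d 0.009341129350893906 notch c (np.float64(0.5467), np.float64(-0.2448)) yaw 0.15354378253955947 262
```

Call:
carry_out(moves=[{"tx": -4.5,"ty": -1.25,"tz": 0,"wx": 0,"wy": 0,"wz": 0,"claw": -0.5},{"tx": -4.5,"ty": -1.25,"tz": -2,"wx": 0,"wy": 0,"wz": 0,"claw": -0.2},{"tx": 0,"ty": 0,"tz": -4,"wx": 0,"wy": 0,"wz": 0,"claw": -0.2},{"tx": 0,"ty": 0,"tz": -4,"wx": 0,"wy": 0,"wz": 0,"claw": -0.2},{"tx": 0,"ty": 0,"tz": -3,"wx": 0,"wy": 0,"wz": 0,"claw": -0.2},{"tx": 0,"ty": 0,"tz": 0,"wx": 0,"wy": 0,"wz": 0,"claw": -0.2},{"tx": 0,"ty": 0,"tz": 0,"wx": 0,"wy": 0,"wz": 0,"claw": -0.2}])

```text
clock: 4.65
tcp_pos: [0.4255, -0.2985, 0.1025]
orientation: [0.0, -0.035, 0.999, -0.0]
wrist_force: [-0.0, 1.1, 0.1]
finger_gap: 0.051
grip_force: 0.0
```

Call:
carry_out(moves=[{"tx": -0.08,"ty": -0.04,"tz": -2,"wx": 0,"wy": 0,"wz": 0,"claw": -0.2},{"tx": 0,"ty": 0,"tz": -2,"wx": 0,"wy": 0,"wz": 0,"claw": -0.2},{"tx": 0,"ty": 0,"tz": 0,"wx": 0,"wy": 0,"wz": 0,"claw": 0},{"tx": 0,"ty": 0,"tz": 0,"wx": 0,"wy": 0,"wz": 0,"claw": 0.5},{"tx": 0,"ty": 0,"tz": 0,"wx": 0,"wy": 0,"wz": 0,"claw": 0.7},{"tx": 0,"ty": 0,"tz": 0,"wx": 0,"wy": 0,"wz": 0,"claw": 1},{"tx": 0,"ty": 0,"tz": 0,"wx": 0,"wy": 0,"wz": 0,"claw": 1},{"tx": 0,"ty": 0,"tz": 0,"wx": 0,"wy": 0,"wz": 0,"claw": 1}], newtons=40)

```text
clock: 5.65
tcp_pos: [0.4253, -0.2988, 0.0627]
orientation: [0.001, -0.036, 0.999, -0.001]
wrist_force: [-1.0, -1.2, 5.7]
finger_gap: 0.0084
grip_force: 39.8
```

Run:
```python
from h import *
s=env.get_state();print(s['tcp_pos'].round(4),s['finger_gap'],s['grip_force'],s['wrist_force'].round(2),s['ft_torque'].round(3),s['orientation'].round(4))
```

```text
[ 0.4253 -0.2988  0.0627] 0.008383151209829834 39.800071120262146 [-0.98 -1.17  5.7 ] [ 0.06   0.089 -0.073] [ 9.000e-04 -3.610e-02  9.993e-01 -9.000e-04]
```

Call:
carry_out(moves=[{"tx": 0,"ty": 0,"tz": 1.5,"wx": 0,"wy": 0,"wz": 0,"claw": 1},{"tx": 0,"ty": 0,"tz": 3,"wx": 0,"wy": 0,"wz": 0,"claw": 1},{"tx": 0,"ty": 0,"tz": 4.5,"wx": 0,"wy": 0,"wz": 0,"claw": 1},{"tx": 3.5,"ty": 1,"tz": 4.5,"wx": 0,"wy": 0,"wz": 0.04,"claw": 1},{"tx": 4.5,"ty": 1.3,"tz": 0,"wx": 0,"wy": 0,"wz": 0.04,"claw": 1},{"tx": 4.5,"ty": 1.3,"tz": 0,"wx": 0,"wy": 0,"wz": 0,"claw": 1},{"tx": 4.5,"ty": 1.3,"tz": 0,"wx": 0,"wy": 0,"wz": 0,"claw": 1},{"tx": 0,"ty": 0,"tz": 0,"wx": 0,"wy": 0,"wz": 0,"claw": 1}])

```text
clock: 6.65
tcp_pos: [0.5968, -0.2475, 0.196]
orientation: [0.0, -0.078, 0.997, 0.0]
wrist_force: [-1.0, 0.4, -0.5]
finger_gap: 0.0084
grip_force: 39.8
```

Run:
```python
from h import *
import pickle
T=tcp();s=env.get_state();print(T.round(4).tolist(),s['finger_gap'],s['wrist_force'].round(2))
c=cam('wrist');pickle.dump(c,open('w4.pkl','wb'))
k=proj(c,T[:3,3]+[0,0,-.0077])[0];h=proj(c,[[.5382,-.2462,.112]])[0];print('key origin pred',k,'hole',h)
x0=200;y0=130;im=c['image'][y0:y0+192//1,x0-10:x0+110];cv2.imwrite('pics/w4.png',cv2.resize(im,None,fx=3,fy=3,interpolation=cv2.INTER_CUBIC))
```

```text
[[-0.9879, -0.155, 0.0002, 0.5968], [-0.155, 0.9879, 0.0008, -0.2475], [-0.0003, 0.0007, -1.0, 0.196], [0.0, 0.0, 0.0, 1.0]] 0.008398970294160691 [-1.    0.4  -0.51]
key origin pred [253.07479737 239.71116457] hole [266.34187997 129.4182204 ]
```

View pics/w4.png

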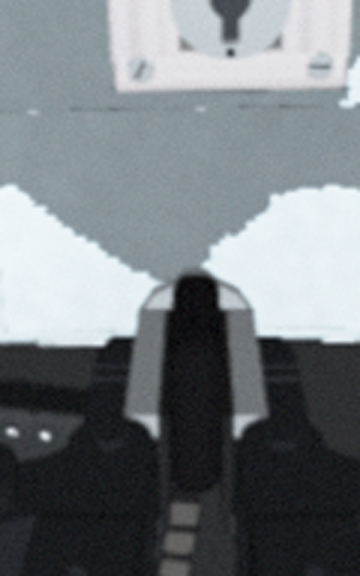

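The picture shows the lock hole at crop (231,3) with its notch pointing down. The key bow and collar are between the fingers, centred near column 196.

```bash
cat >> h.py <<'E'
def ortho(c,x,y,z,N=161,s=.00025):
    g=cv2.cvtColor(c['image'],cv2.COLOR_BGR2GRAY);i,j=np.mgrid[:N,:N];h=N//2
    X=np.c_[x-(i.ravel()-h)*s,y-(j.ravel()-h)*s,np.full(N*N,z)]
    uv=proj(c,X).astype(np.float32).reshape(N,N,2);return cv2.remap(g,uv[...,0],uv[...,1],cv2.INTER_LINEAR)
E
python3 - <<'E'
from h import *
import pickle
o=[]
for n,(x,y) in(('w2',(.5382,-.2464)),('w3',(.5382,-.2464)),('w4',(.5382,-.2464))):
    c=pickle.load(open(n+'.pkl','rb'));p=ortho(c,x,y,.112);p=cv2.resize(p,None,fx=1.6,fy=1.6);o.append(p)
    cv2.circle(p,(128,128),int(5.7*4*1.6),0 if n=='x' else 255,1)
cv2.imwrite('pics/orth.png',np.hstack(o))
c=pickle.load(open('w4.pkl','rb'));T=np.linalg.inv(c['W']@np.linalg.inv(np.array(c['hand_eye'])))
f=lambda l,x,y,z:print(l,(T@np.r_[onplane(c,[[x/3+190-.33,y/3+130-.33]],z)[0],1]).round(4))
f('collar near rim',195,266,.1923);f('bow end',195,272,.2223);f('collar L',141,309,.1923);f('collar R',252,309,.1923)
E
```

```text
collar near rim [0.0163 0.001  0.0037 1.    ]
bow end [ 0.0292  0.0011 -0.0263  1.    ]
collar L [ 0.007  -0.0097  0.0037  1.    ]
collar R [0.0069 0.0122 0.0037 1.    ]
```

View pics/orth.png

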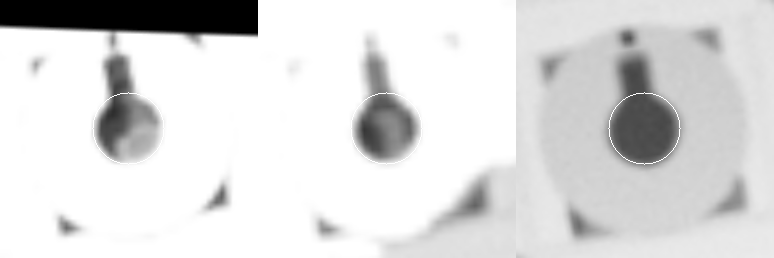

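The rectified lock face shows the hole within about 0.5 mm of (0.5382, -0.2464) in all three views. The notch and the dot lie at a yaw of about 0.17 to 0.18.

Run:
```python
from h import *
import pickle
for n,th in(('w2',200),('w3',200),('w4',140),('w4',160)):
    c=pickle.load(open(n+'.pkl','rb'));p=ortho(c,.5382,-.2464,.112);m=(p<th).astype(np.uint8)
    _,lab=cv2.connectedComponents(m);m=(lab==lab[80,70]).astype(np.uint8)
    ys,xs=np.nonzero(m);d=np.hypot(xs-80,ys-80)<50;ys,xs=ys[d],xs[d]
    body=ys>66;cs=np.c_[xs[body],ys[body]].astype(np.int32);hull=cv2.convexHull(cs)[:,0]
    # circle least squares on hull points away from the notch
    hp=hull[hull[:,1]>70].astype(float);A=np.c_[2*hp,np.ones(len(hp))];s=np.linalg.lstsq(A,(hp**2).sum(1),rcond=None)[0]
    cx,cy=s[:2];r=np.sqrt(s[2]+cx*cx+cy*cy)
    up=(ys<cy-30);print(n,'hole',.5382-(cy-80)*.00025,-.2464-(cx-80)*.00025,'d mm',r*.5,'yaw',np.arctan2(cx-xs[up].mean(),cy-ys[up].mean()),up.sum())
```

```text
w2 hole 0.5382161985210198 -0.24606519186033896 d mm 9.99849780706118 yaw 0.150314176518991 256
w3 hole 0.5381280796943837 -0.246219276900374 d mm 10.029821760371231 yaw 0.16401487234637377 226
w4 hole 0.53793106680579 -0.24626533413173898 d mm 10.744479979505853 yaw 0.16210297670952917 284
w4 hole 0.5379896521085348 -0.24626078313619143 d mm 11.374234454737142 yaw 0.16033546048960076 342
```

Call:
carry_out(moves=[{"tx": -2.9,"ty": 0.07,"tz": 0,"wx": 0,"wy": 0,"wz": 0.012,"claw": 1},{"tx": -2.9,"ty": 0.07,"tz": 0,"wx": 0,"wy": 0,"wz": 0,"claw": 1},{"tx": 0,"ty": 0,"tz": -2.3,"wx": 0,"wy": 0,"wz": 0,"claw": 1},{"tx": 0,"ty": 0,"tz": -2.3,"wx": 0,"wy": 0,"wz": 0,"claw": 1},{"tx": 0,"ty": 0,"tz": 0,"wx": 0,"wy": 0,"wz": 0,"claw": 1},{"tx": 0,"ty": 0,"tz": 0,"wx": 0,"wy": 0,"wz": 0,"claw": 1}])

```text
clock: 7.45
tcp_pos: [0.5362, -0.248, 0.1515]
orientation: [0.0, -0.082, 0.997, -0.0]
wrist_force: [0.6, -0.1, -0.3]
finger_gap: 0.0085
grip_force: 39.8
```

```bash
cat > st.py <<'E'
from h import *
s=env.get_state();q=s['orientation'];T=tcp();print(s['clock'],s['tcp_pos'].round(4),'yaw',round(np.arctan2(-T[1,0],-T[0,0]),4),'tilt',T[:2,2].round(4),'F',s['wrist_force'].round(1),'M',s['ft_torque'].round(3),s['grip_force'].round(1),s['finger_gap'].round(4))
E
python3 st.py
```

```text
Traceback (most recent call last):
  File "st.py", line 2, in <module>
    s=env.get_state();q=s['orientation'];T=tcp();print(s['clock'],s['tcp_pos'].round(4),'yaw',round(np.arctan2(-T[1,0],-T[0,0]),4),'tilt',T[:2,2].round(4),'F',s['wrist_force'].round(1),'M',s['ft_torque'].round(3),s['grip_force'].round(1),s['finger_gap'].round(4))
                                                                                                                                                                                                                     ^^^^^^^^^^^^^^^^^^^^^
AttributeError: 'float' object has no attribute 'round'
```

Call:
carry_out(moves=[{"tx": 0,"ty": 0,"tz": 0,"wx": 0,"wy": 0,"wz": 0,"claw": 1},{"tx": 0,"ty": 0,"tz": 0,"wx": 0,"wy": 0,"wz": 0,"claw": 1}])

```text
clock: 7.7
tcp_pos: [0.5369, -0.2479, 0.1512]
orientation: [0.001, -0.082, 0.997, -0.0]
wrist_force: [-0.0, 0.3, -0.2]
finger_gap: 0.0083
grip_force: 39.8
```

```bash
sed -i "s/s\['grip_force'\].round(1),s\['finger_gap'\].round(4)/s['grip_force']/" st.py; python3 st.py
python3 - <<'E'
from h import *
import pickle
c=cam('wrist');pickle.dump(c,open('w5.pkl','wb'));cv2.imwrite('pics/w5.png',c['image'])
E
```

```text
7.7 [ 0.5369 -0.2479  0.1512] yaw 0.1642 tilt [ 0.0011 -0.0006] F [-0.   0.3 -0.2] M [-0.023 -0.025  0.006] 39.815107583999634
```

Call:
carry_out(moves=[{"tx": 0.2,"ty": 0.17,"tz": -0.5,"wx": 0,"wy": 0,"wz": 0,"claw": 1},{"tx": 0,"ty": 0,"tz": 0,"wx": 0,"wy": 0,"wz": 0,"claw": 1},{"tx": 0,"ty": 0,"tz": 0,"wx": 0,"wy": 0,"wz": 0,"claw": 1}])

```text
clock: 8.12
tcp_pos: [0.5385, -0.2458, 0.1451]
orientation: [-0.0, -0.082, 0.997, 0.0]
wrist_force: [0.7, 0.4, -0.5]
finger_gap: 0.0086
grip_force: 39.8
```

```bash
python3 st.py
python3 - <<'E'
from h import *
import pickle
for i in range(5):
    c=cam('wrist');print(env.get_state()['tcp_pos'].round(4))
pickle.dump(c,open('w5.pkl','wb'));cv2.imwrite('pics/w5.png',cv2.resize(c['image'][150:290,180:340],None,fx=4,fy=4,interpolation=cv2.INTER_CUBIC))
E
```

```text
8.125 [ 0.5385 -0.2458  0.1451] yaw 0.1644 tilt [-0.0004  0.0003] F [ 0.7  0.4 -0.5] M [-0.061 -0.022  0.015] 39.8148375749588
[ 0.5386 -0.2458  0.1452]
[ 0.5386 -0.2459  0.1453]
[ 0.5386 -0.2459  0.1453]
[ 0.5386 -0.246   0.1454]
[ 0.5386 -0.2459  0.1454]
```

View pics/w5.png

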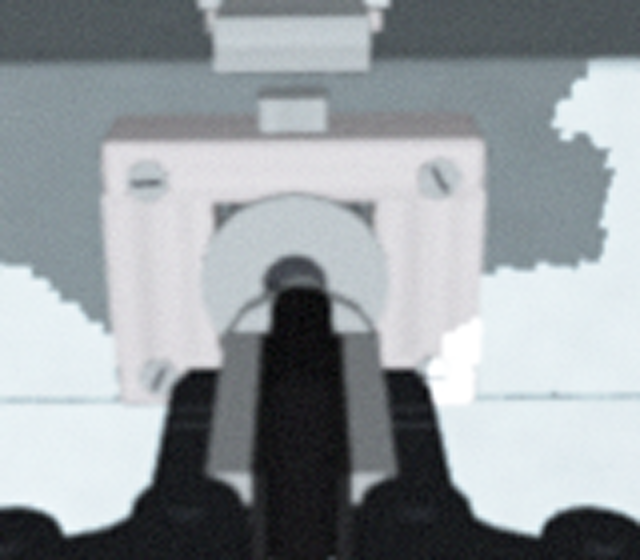

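Picture w5 shows the key poised over the hole. The hole is centred near column 295, and the fingers and key near column 302.

Run:
```python
from h import *
import pickle
c=pickle.load(open('w5.pkl','rb'));W=c['W'];H=np.array(c['hand_eye']);T=W@np.linalg.inv(H);Ti=np.linalg.inv(T)
print(c['cx'],T[:3,3].round(4))
f=lambda l,x,y,z:print(l,(Ti@np.r_[onplane(c,[[(x+.5)/4+180-.5,(y+.5)/4+150-.5]],z)[0],1])[:3].round(4))
f('finger tips mid',302.3,335,T[2,3]);f('disc L',203,275,.112);f('disc R',387,275,.112);f('disc top',295,193,.112);f('collar L',230,333,T[2,3]-.0037);f('collar R',377,333,T[2,3]-.0037)
print('hole est in tool',(Ti@np.r_[.5382,-.2462,.112,1])[:3].round(4))
```

```text
254.89632417779328 [ 0.5386 -0.246   0.1454]
finger tips mid [ 0.0084  0.0013 -0.    ]
disc L [ 0.0025 -0.016   0.0334]
disc R [0.0025 0.0161 0.0334]
disc top [0.0178 0.     0.0334]
collar L [ 0.0068 -0.0094  0.0037]
collar R [0.0068 0.0123 0.0037]
hole est in tool [ 0.0004 -0.0001  0.0334]
```

Call:
carry_out(moves=[{"tx": 0,"ty": -0.13,"tz": -0.3,"wx": 0,"wy": 0,"wz": 0.004,"claw": 1},{"tx": 0,"ty": 0,"tz": 0,"wx": 0,"wy": 0,"wz": 0,"claw": 1},{"tx": 0,"ty": 0,"tz": -0.15,"wx": 0,"wy": 0,"wz": 0,"claw": 1},{"tx": 0,"ty": 0,"tz": -0.15,"wx": 0,"wy": 0,"wz": 0,"claw": 1},{"tx": 0,"ty": 0,"tz": 0,"wx": 0,"wy": 0,"wz": 0,"claw": 1}])

```text
clock: 9.0
tcp_pos: [0.5384, -0.2471, 0.1391]
orientation: [-0.0, -0.084, 0.996, 0.0]
wrist_force: [-0.5, 0.7, -0.2]
finger_gap: 0.0082
grip_force: 39.8
```

```bash
python3 st.py
```

```text
9.0 [ 0.5384 -0.2471  0.1391] yaw 0.1682 tilt [-0.0003  0.0003] F [-0.5  0.7 -0.2] M [-0.055  0.011 -0.031] 39.8152756690979
```

Nominal contact height is passed with no force, so I go on in small steps.

Call:
carry_out(moves=[{"tx": 0,"ty": 0,"tz": -0.1,"wx": 0,"wy": 0,"wz": 0,"claw": 1},{"tx": 0,"ty": 0,"tz": -0.1,"wx": 0,"wy": 0,"wz": 0,"claw": 1},{"tx": 0,"ty": 0,"tz": 0,"wx": 0,"wy": 0,"wz": 0,"claw": 1}])

```text
clock: 9.38
tcp_pos: [0.5385, -0.2472, 0.1372]
orientation: [-0.0, -0.084, 0.996, 0.0]
wrist_force: [0.9, -0.6, 0.1]
finger_gap: 0.0083
grip_force: 39.8
```

```bash
python3 st.py
```

```text
9.375 [ 0.5385 -0.2472  0.1372] yaw 0.1682 tilt [-0.0002  0.0002] F [ 0.9 -0.6  0.1] M [-0.017  0.015 -0.001] 39.81468915939331
```

Call:
carry_out(moves=[{"tx": 0,"ty": 0,"tz": -0.15,"wx": 0,"wy": 0,"wz": 0,"claw": 1},{"tx": 0,"ty": 0,"tz": -0.15,"wx": 0,"wy": 0,"wz": 0,"claw": 1},{"tx": 0,"ty": 0,"tz": -0.1,"wx": 0,"wy": 0,"wz": 0,"claw": 1},{"tx": 0,"ty": 0,"tz": 0,"wx": 0,"wy": 0,"wz": 0,"claw": 1}])

```text
clock: 9.88
tcp_pos: [0.5385, -0.2472, 0.1332]
orientation: [-0.0, -0.084, 0.996, 0.0]
wrist_force: [-0.1, 1.5, 0.3]
finger_gap: 0.0086
grip_force: 39.8
```

```bash
python3 st.py
```

```text
9.875 [ 0.5385 -0.2472  0.1332] yaw 0.1681 tilt [-0.0002  0.0002] F [-0.1  1.5  0.3] M [-0.016  0.006  0.009] 39.81521487236023
```

Call:
carry_out(moves=[{"tx": 0,"ty": 0,"tz": -0.1,"wx": 0,"wy": 0,"wz": 0,"claw": 1},{"tx": 0,"ty": 0,"tz": -0.1,"wx": 0,"wy": 0,"wz": 0,"claw": 1},{"tx": 0,"ty": 0,"tz": -0.1,"wx": 0,"wy": 0,"wz": 0,"claw": 1},{"tx": 0,"ty": 0,"tz": 0,"wx": 0,"wy": 0,"wz": 0,"claw": 1}])

```text
clock: 10.38
tcp_pos: [0.5385, -0.2472, 0.1302]
orientation: [-0.0, -0.084, 0.996, 0.0]
wrist_force: [-0.1, 0.2, -0.7]
finger_gap: 0.0086
grip_force: 39.8
```

```bash
python3 st.py
```

```text
10.375 [ 0.5385 -0.2472  0.1302] yaw 0.1682 tilt [-0.0001  0.0002] F [-0.1  0.2 -0.7] M [0.002 0.019 0.091] 39.81510043144226
```

Call:
carry_out(moves=[{"tx": 0,"ty": 0,"tz": -0.2,"wx": 0,"wy": 0,"wz": 0,"claw": 1},{"tx": 0,"ty": 0,"tz": -0.2,"wx": 0,"wy": 0,"wz": 0,"claw": 1},{"tx": 0,"ty": 0,"tz": -0.2,"wx": 0,"wy": 0,"wz": 0,"claw": 1},{"tx": 0,"ty": 0,"tz": -0.2,"wx": 0,"wy": 0,"wz": 0,"claw": 1},{"tx": 0,"ty": 0,"tz": -0.1,"wx": 0,"wy": 0,"wz": 0,"claw": 1},{"tx": 0,"ty": 0,"tz": 0,"wx": 0,"wy": 0,"wz": 0,"claw": 1}])

```text
clock: 11.12
tcp_pos: [0.5385, -0.2472, 0.1212]
orientation: [-0.0, -0.084, 0.996, 0.0]
wrist_force: [-0.2, -0.2, 0.8]
finger_gap: 0.0081
grip_force: 39.8
```

```bash
python3 st.py
```

```text
11.125 [ 0.5385 -0.2472  0.1212] yaw 0.1682 tilt [-0.0002  0.0002] F [-0.2 -0.2  0.8] M [-0.061  0.025  0.047] 39.81545627117157
```

Call:
carry_out(moves=[{"tx": 0,"ty": 0,"tz": -0.1,"wx": 0,"wy": 0,"wz": 0,"claw": 1},{"tx": 0,"ty": 0,"tz": -0.05,"wx": 0,"wy": 0,"wz": 0,"claw": 1},{"tx": 0,"ty": 0,"tz": 0,"wx": 0,"wy": 0,"wz": 0,"claw": 1}])

```text
clock: 11.5
tcp_pos: [0.5386, -0.2472, 0.1198]
orientation: [-0.0, -0.084, 0.996, 0.0]
wrist_force: [-0.1, -0.5, -0.5]
finger_gap: 0.0079
grip_force: 39.8
```

```bash
python3 st.py
```

```text
11.5 [ 0.5386 -0.2472  0.1198] yaw 0.1682 tilt [-0.      0.0001] F [-0.1 -0.5 -0.5] M [-0.033 -0.015 -0.01 ] 39.815760254859924
```

Call:
carry_out(moves=[{"tx": 0,"ty": 0,"tz": -0.05,"wx": 0,"wy": 0,"wz": 0,"claw": 1},{"tx": 0,"ty": 0,"tz": -0.03,"wx": 0,"wy": 0,"wz": 0,"claw": 1},{"tx": 0,"ty": 0,"tz": 0,"wx": 0,"wy": 0,"wz": 0,"claw": 1}])

```text
clock: 11.88
tcp_pos: [0.5386, -0.2473, 0.1196]
orientation: [0.0, -0.084, 0.996, -0.0]
wrist_force: [-2.3, 0.4, 5.3]
finger_gap: 0.0082
grip_force: 40.7
```

```bash
python3 st.py
```

```text
11.875 [ 0.5386 -0.2473  0.1196] yaw 0.1683 tilt [ 0.0004 -0.0002] F [-2.3  0.4  5.3] M [0.214 0.433 0.007] 40.70766806602478
```

```bash
cat > m.py <<'E'
from h import *
import sys
M=[];F=[]
for i in range(int(sys.argv[1])):
    read_camera('wrist');s=env.get_state();M.append(s['ft_torque']);F.append(s['wrist_force'])
T=tcp();print(round(s['clock'],2),T[:3,3].round(4),'yaw',round(np.arctan2(-T[1,0],-T[0,0]),4),'F',np.mean(F,0).round(2),'M',np.mean(M,0).round(3),'sd',np.std(M,0)[2].round(3),'q6',s['joint_pos'][5].round(3))
E
python3 m.py 6
```

```text
12.18 [ 0.5386 -0.2472  0.1196] yaw 0.1682 F [-1.92  0.94  5.18] M [0.208 0.404 0.014] sd 0.029 q6 -0.734
```

Call:
carry_out(moves=[{"tx": -0.011,"ty": -0.002,"tz": 0.02,"wx": 0,"wy": 0,"wz": -0.1,"claw": 1},{"tx": -0.011,"ty": -0.002,"tz": 0,"wx": 0,"wy": 0,"wz": -0.1,"claw": 1},{"tx": -0.012,"ty": -0.002,"tz": 0,"wx": 0,"wy": 0,"wz": -0.1,"claw": 1},{"tx": 0,"ty": 0,"tz": 0,"wx": 0,"wy": 0,"wz": 0,"claw": 1}])

```text
clock: 12.68
tcp_pos: [0.5389, -0.2468, 0.1196]
orientation: [0.001, 0.065, 0.998, 0.0]
wrist_force: [0.8, 3.1, 4.0]
finger_gap: 0.0081
grip_force: 40.6
```

```bash
python3 m.py 6
```

```text
12.97 [ 0.5389 -0.2468  0.1196] yaw -0.1299 F [1.51 4.21 4.94] M [ 0.894 -0.307 -0.007] sd 0.022 q6 -0.436
```

Call:
carry_out(moves=[{"tx": -0.005,"ty": 0.02,"tz": 0,"wx": 0,"wy": 0,"wz": -0.1,"claw": 1},{"tx": -0.005,"ty": 0.02,"tz": 0,"wx": 0,"wy": 0,"wz": -0.1,"claw": 1},{"tx": -0.01,"ty": 0.01,"tz": 0,"wx": 0,"wy": 0,"wz": -0.1,"claw": 1},{"tx": 0,"ty": 0,"tz": 0,"wx": 0,"wy": 0,"wz": 0,"claw": 1}])

```text
clock: 13.48
tcp_pos: [0.539, -0.2469, 0.1196]
orientation: [0.001, 0.213, 0.977, 0.0]
wrist_force: [3.5, 2.1, 4.4]
finger_gap: 0.0082
grip_force: 40.5
```

```bash
python3 m.py 6
```

```text
13.78 [ 0.539  -0.2469  0.1196] yaw -0.4298 F [4.08 3.13 4.29] M [ 0.673 -0.903  0.019] sd 0.026 q6 -0.136
```

Call:
carry_out(moves=[{"tx": 0.03,"ty": 0.02,"tz": 0,"wx": 0,"wy": 0,"wz": -0.1,"claw": 1},{"tx": 0.02,"ty": 0.01,"tz": 0,"wx": 0,"wy": 0,"wz": -0.1,"claw": 1},{"tx": 0,"ty": 0,"tz": 0,"wx": 0,"wy": 0,"wz": -0.1,"claw": 1},{"tx": 0,"ty": 0,"tz": 0,"wx": 0,"wy": 0,"wz": 0,"claw": 1}])

```text
clock: 14.28
tcp_pos: [0.539, -0.2471, 0.1196]
orientation: [0.001, 0.357, 0.934, -0.0]
wrist_force: [3.1, 1.8, 5.3]
finger_gap: 0.0081
grip_force: 40.7
```

```bash
python3 m.py 6
```

```text
14.57 [ 0.539  -0.2471  0.1196] yaw -0.7289 F [2.83 1.02 5.19] M [ 0.234 -0.616 -0.   ] sd 0.032 q6 0.164
```

Call:
carry_out(moves=[{"tx": 0,"ty": 0,"tz": 0,"wx": 0,"wy": 0,"wz": -0.08,"claw": 1},{"tx": 0,"ty": 0,"tz": 0,"wx": 0,"wy": 0,"wz": -0.07,"claw": 1},{"tx": 0,"ty": 0,"tz": 0,"wx": 0,"wy": 0,"wz": 0,"claw": 1}])

```text
clock: 14.95
tcp_pos: [0.5389, -0.2472, 0.1196]
orientation: [0.001, 0.426, 0.905, -0.0]
wrist_force: [2.9, 0.9, 4.4]
finger_gap: 0.0081
grip_force: 40.7
```

```bash
python3 m.py 8
python3 - <<'E'
from h import *
c=cam('scene');p=proj(c,[[.49,-.255,.1]])[0];print(p);x,y=int(p[0])-50,int(p[1])-38
cv2.imwrite('pics/sc.png',cv2.resize(c['image'][y:y+75,x:x+100],None,fx=7,fy=7,interpolation=cv2.INTER_CUBIC))
E
```

```text
15.35 [ 0.5389 -0.2472  0.1196] yaw -0.879 F [2.7  0.71 5.23] M [ 0.17  -0.591 -0.004] sd 0.031 q6 0.314
[216.65928069 178.84589064]
```

View pics/sc.png

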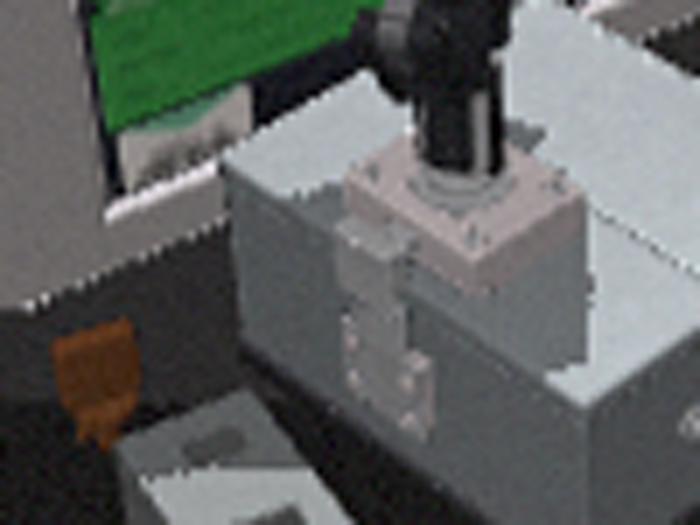

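The key's collar is on the lock face and the hood of the strike is at (370,245). The wrist moment shows no resistance yet, so I check the joint 6 torque too.

```bash
sed -i "s/;F=\[\]/;F=[];Q=[]/; s/M.append(s\['ft_torque'\])/M.append(s['ft_torque']);Q.append(s['tau'][5])/; s/print(round/print('tau6',np.mean(Q).round(4),round/" m.py; python3 m.py 3
```

```text
tau6 -0.0042 15.55 [ 0.5389 -0.2472  0.1196] yaw -0.8789 F [2.8  0.68 4.98] M [ 0.152 -0.59  -0.031] sd 0.017 q6 0.314
```

Call:
carry_out(moves=[{"tx": 0,"ty": 0,"tz": 0,"wx": 0,"wy": 0,"wz": -0.05,"claw": 1},{"tx": 0,"ty": 0,"tz": 0,"wx": 0,"wy": 0,"wz": -0.05,"claw": 1},{"tx": 0,"ty": 0,"tz": 0,"wx": 0,"wy": 0,"wz": 0,"claw": 1}])

```text
clock: 15.92
tcp_pos: [0.5389, -0.2473, 0.1197]
orientation: [0.001, 0.47, 0.882, -0.0]
wrist_force: [3.2, 0.8, 5.8]
finger_gap: 0.0082
grip_force: 40.7
```

```bash
python3 m.py 6
```

```text
tau6 0.0018 16.23 [ 0.5389 -0.2473  0.1196] yaw -0.979 F [2.57 0.47 4.8 ] M [ 0.121 -0.571 -0.003] sd 0.041 q6 0.414
```

Call:
carry_out(moves=[{"tx": 0,"ty": 0,"tz": 0,"wx": 0,"wy": 0,"wz": -0.05,"claw": 1},{"tx": 0,"ty": 0,"tz": 0,"wx": 0,"wy": 0,"wz": -0.05,"claw": 1},{"tx": 0,"ty": 0,"tz": 0,"wx": 0,"wy": 0,"wz": 0,"claw": 1}])

```text
clock: 16.6
tcp_pos: [0.539, -0.2474, 0.1196]
orientation: [0.001, 0.514, 0.858, -0.0]
wrist_force: [2.7, -0.7, 4.8]
finger_gap: 0.0079
grip_force: 40.6
```

```bash
python3 m.py 4
```

```text
tau6 0.0674 16.8 [ 0.539  -0.2474  0.1196] yaw -1.0794 F [ 3.34 -0.71  5.36] M [-0.152 -0.667  0.094] sd 0.03 q6 0.514
```

Call:
carry_out(moves=[{"tx": 0,"ty": 0,"tz": 0,"wx": 0,"wy": 0,"wz": -0.02,"claw": 1},{"tx": 0,"ty": 0,"tz": 0,"wx": 0,"wy": 0,"wz": 0,"claw": 1}])

```text
clock: 17.05
tcp_pos: [0.539, -0.2473, 0.1196]
orientation: [0.001, 0.522, 0.853, -0.0]
wrist_force: [2.5, 0.2, 4.9]
finger_gap: 0.0083
grip_force: 40.7
```

```bash
python3 m.py 6
```

```text
tau6 0.1192 17.35 [ 0.539  -0.2474  0.1196] yaw -1.0993 F [ 2.87 -0.78  5.22] M [-0.185 -0.643  0.107] sd 0.024 q6 0.534
```

Call:
carry_out(moves=[{"tx": 0,"ty": 0,"tz": 0,"wx": 0,"wy": 0,"wz": -0.01,"claw": 1},{"tx": 0,"ty": 0,"tz": 0,"wx": 0,"wy": 0,"wz": 0,"claw": 1}])

```text
clock: 17.6
tcp_pos: [0.539, -0.2473, 0.1196]
orientation: [0.001, 0.527, 0.85, -0.0]
wrist_force: [2.9, -0.9, 4.8]
finger_gap: 0.0084
grip_force: 40.7
```

```bash
python3 m.py 8
```

```text
tau6 0.1493 18.0 [ 0.539  -0.2474  0.1196] yaw -1.1092 F [ 2.9  -0.79  5.17] M [-0.15  -0.686  0.153] sd 0.017 q6 0.544
```

The stop is firm at 0.15 N m, so I turn the key back.

Call:
carry_out(moves=[{"tx": 0,"ty": 0,"tz": 0.01,"wx": 0,"wy": 0,"wz": 0.11,"claw": 1},{"tx": 0,"ty": 0,"tz": 0,"wx": 0,"wy": 0,"wz": 0.11,"claw": 1},{"tx": 0,"ty": 0,"tz": 0,"wx": 0,"wy": 0,"wz": 0.11,"claw": 1},{"tx": 0,"ty": -0.01,"tz": 0,"wx": 0,"wy": 0,"wz": 0.11,"claw": 1},{"tx": 0,"ty": -0.01,"tz": 0,"wx": 0,"wy": 0,"wz": 0.11,"claw": 1},{"tx": 0,"ty": -0.01,"tz": 0,"wx": 0,"wy": 0,"wz": 0.11,"claw": 1},{"tx": 0,"ty": -0.01,"tz": 0,"wx": 0,"wy": 0,"wz": 0.11,"claw": 1},{"tx": 0,"ty": -0.01,"tz": 0,"wx": 0,"wy": 0,"wz": 0.11,"claw": 1}])

```text
clock: 19.0
tcp_pos: [0.538, -0.2476, 0.1196]
orientation: [-0.0, 0.113, 0.994, -0.001]
wrist_force: [0.1, -1.2, 6.6]
finger_gap: 0.0082
grip_force: 40.9
```

Call:
carry_out(moves=[{"tx": 0,"ty": -0.01,"tz": 0,"wx": 0,"wy": 0,"wz": 0.1,"claw": 1},{"tx": 0,"ty": -0.01,"tz": 0,"wx": 0,"wy": 0,"wz": 0.1,"claw": 1},{"tx": 0,"ty": 0,"tz": 0,"wx": 0,"wy": 0,"wz": 0.1,"claw": 1},{"tx": 0,"ty": 0,"tz": 0,"wx": 0,"wy": 0,"wz": 0.1,"claw": 1},{"tx": 0,"ty": 0,"tz": 0,"wx": 0,"wy": 0,"wz": 0,"claw": 1}])

```text
clock: 19.62
tcp_pos: [0.5381, -0.2477, 0.1196]
orientation: [-0.0, -0.085, 0.996, -0.0]
wrist_force: [1.7, 0.3, 6.1]
finger_gap: 0.0084
grip_force: 40.9
```

```bash
python3 m.py 6
```

```text
tau6 0.0262 19.93 [ 0.5381 -0.2477  0.1196] yaw 0.1704 F [0.63 0.07 6.21] M [ 0.    -0.194  0.024] sd 0.017 q6 -0.737
```

Call:
carry_out(moves=[{"tx": 0,"ty": 0,"tz": 0.12,"wx": 0,"wy": 0,"wz": 0,"claw": 1},{"tx": 0,"ty": 0,"tz": 0.12,"wx": 0,"wy": 0,"wz": 0,"claw": 1},{"tx": 0,"ty": 0,"tz": 0.1,"wx": 0,"wy": 0,"wz": 0,"claw": 1},{"tx": 0,"ty": 0,"tz": 0.1,"wx": 0,"wy": 0,"wz": 0,"claw": 1},{"tx": 0,"ty": 0,"tz": 0,"wx": 0,"wy": 0,"wz": 0,"claw": 1}])

```text
clock: 20.55
tcp_pos: [0.538, -0.247, 0.1236]
orientation: [-0.001, -0.084, 0.996, 0.0]
wrist_force: [-0.1, -1.0, -1.3]
finger_gap: 0.0086
grip_force: 39.7
```

```bash
python3 m.py 3
```

```text
tau6 -0.0055 20.7 [ 0.5381 -0.247   0.1237] yaw 0.1682 F [-0.42 -0.42 -0.8 ] M [-0.107  0.054 -0.001] sd 0.021 q6 -0.734
```

Call:
carry_out(moves=[{"tx": 0,"ty": 0,"tz": 0.15,"wx": 0,"wy": 0,"wz": 0,"claw": 1},{"tx": 0,"ty": 0,"tz": 0.15,"wx": 0,"wy": 0,"wz": 0,"claw": 1},{"tx": 0,"ty": 0,"tz": 0,"wx": 0,"wy": 0,"wz": 0,"claw": 1}])

```text
clock: 21.08
tcp_pos: [0.5386, -0.2471, 0.127]
orientation: [0.0, -0.084, 0.996, 0.0]
wrist_force: [-1.3, -0.7, -0.3]
finger_gap: 0.0082
grip_force: 39.8
```

```bash
python3 m.py 2
```

```text
tau6 -0.0001 21.18 [ 0.5386 -0.2471  0.1268] yaw 0.1683 F [ 0.39  0.04 -0.73] M [0.002 0.009 0.004] sd 0.004 q6 -0.734
```

Call:
carry_out(moves=[{"tx": 0,"ty": 0,"tz": 0.2,"wx": 0,"wy": 0,"wz": 0,"claw": 1},{"tx": 0,"ty": 0,"tz": 0.2,"wx": 0,"wy": 0,"wz": 0,"claw": 1},{"tx": 0,"ty": 0,"tz": 0.3,"wx": 0,"wy": 0,"wz": 0,"claw": 1},{"tx": 0,"ty": 0,"tz": 0.3,"wx": 0,"wy": 0,"wz": 0,"claw": 1}])

```text
clock: 21.68
tcp_pos: [0.5386, -0.2472, 0.137]
orientation: [0.0, -0.084, 0.996, -0.0]
wrist_force: [0.9, -0.1, -1.1]
finger_gap: 0.0085
grip_force: 39.8
```

```bash
python3 m.py 2
```

```text
tau6 -0.0 21.77 [ 0.5388 -0.2474  0.1373] yaw 0.1682 F [ 0.36 -0.45 -0.34] M [-0.008  0.005  0.001] sd 0.008 q6 -0.734
```

Call:
carry_out(moves=[{"tx": 0,"ty": 0,"tz": 2,"wx": 0,"wy": 0,"wz": 0,"claw": 1},{"tx": 0,"ty": 0,"tz": 2,"wx": 0,"wy": 0,"wz": 0,"claw": 1},{"tx": -3.8,"ty": -1.8,"tz": 0,"wx": 0,"wy": 0,"wz": -0.056,"claw": 1},{"tx": -3.8,"ty": -1.8,"tz": 0,"wx": 0,"wy": 0,"wz": -0.056,"claw": 1},{"tx": -3.7,"ty": -1.7,"tz": 0,"wx": 0,"wy": 0,"wz": -0.056,"claw": 1},{"tx": 0,"ty": 0,"tz": -3.5,"wx": 0,"wy": 0,"wz": 0,"claw": 1},{"tx": 0,"ty": 0,"tz": -3.5,"wx": 0,"wy": 0,"wz": 0,"claw": 1},{"tx": 0,"ty": 0,"tz": 0,"wx": 0,"wy": 0,"wz": 0,"claw": 1}])

```text
clock: 22.78
tcp_pos: [0.4236, -0.2986, 0.1045]
orientation: [-0.002, 0.0, 1.0, 0.002]
wrist_force: [-0.4, 0.5, -0.6]
finger_gap: 0.0082
grip_force: 39.8
```

```bash
python3 m.py 5
python3 - <<'E'
from h import *
import pickle
c=cam('wrist');pickle.dump(c,open('w6.pkl','wb'));cv2.imwrite('pics/w6.png',cv2.resize(c['image'][150:290,180:340],None,fx=4,fy=4,interpolation=cv2.INTER_CUBIC))
E
```

```text
tau6 0.0 23.02 [ 0.4266 -0.301   0.1083] yaw 0.0005 F [-0.08 -0.16 -0.16] M [ 0.013 -0.001  0.009] sd 0.026 q6 -0.769
```

View pics/w6.png

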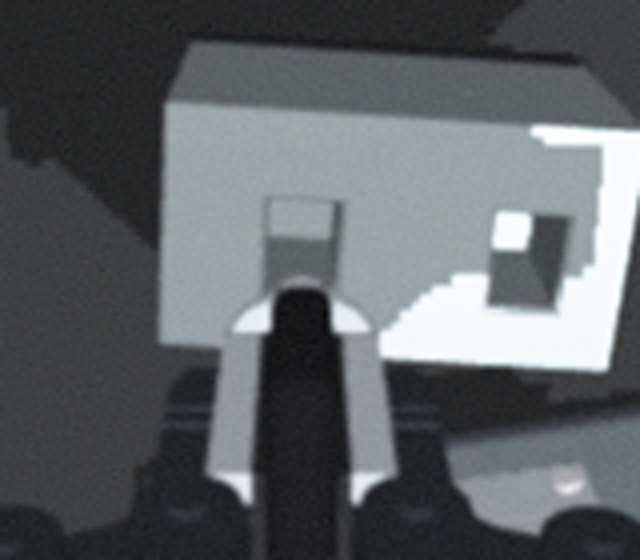

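The picture shows slot 1's near edge spanning columns 265–343 at row 197, with the key's collar poised above it. The empty slot is at (530,260).

Run:
```python
from h import *
import pickle
c=pickle.load(open('w6.pkl','rb'));T=c['W']@np.linalg.inv(np.array(c['hand_eye']));Ti=np.linalg.inv(T);print(T[:3,3].round(4))
def f(l,x,y,z):
    X=onplane(c,[[(x+.5)/4+180-.5,(y+.5)/4+150-.5]],z)[0];print(l,X.round(4),(Ti@np.r_[X,1])[:3].round(4))
f('slot near L',265,197,.055);f('slot near R',343,200,.055);f('slot side L',264,270,.055);f('slot R side',340,280,.055)
f('s2 L',497,209,.055);f('s2 R',571,215,.055);f('s2 far L',487,305,.055);f('s2 far R',557,311,.055)
f('fing',302.3,335,T[2,3]);f('coll L',231,333,T[2,3]-.0037);f('coll R',372,333,T[2,3]-.0037);f('bow end',302,287,T[2,3]-.0037)
```

```text
[ 0.4266 -0.301   0.1083]
slot near L [ 0.4171 -0.3068  0.055 ] [ 0.0096 -0.0057  0.0533]
slot near R [ 0.4177 -0.292   0.055 ] [0.009  0.009  0.0533]
slot side L [ 0.4323 -0.3072  0.055 ] [-0.0056 -0.0061  0.0534]
slot R side [ 0.4344 -0.2924  0.055 ] [-0.0077  0.0087  0.0533]
s2 L [ 0.4195 -0.2627  0.055 ] [0.0072 0.0384 0.0533]
s2 R [ 0.4207 -0.2484  0.055 ] [0.0059 0.0526 0.0532]
s2 far L [ 0.4398 -0.2634  0.055 ] [-0.0131  0.0376  0.0533]
s2 far R [ 0.4411 -0.2495  0.055 ] [-0.0144  0.0515  0.0533]
fing [ 0.418  -0.2996  0.1083] [ 0.0086  0.0014 -0.    ]
coll L [ 0.4196 -0.3102  0.1046] [ 0.007  -0.0092  0.0037]
coll R [ 0.4196 -0.2893  0.1046] [0.007  0.0117 0.0037]
bow end [ 0.4121 -0.2997  0.1046] [0.0145 0.0013 0.0037]
```

Call:
carry_out(moves=[{"tx": -0.05,"ty": 0,"tz": -1.2,"wx": 0,"wy": 0,"wz": -0.03,"claw": 1},{"tx": 0,"ty": 0,"tz": -1,"wx": 0,"wy": 0,"wz": 0,"claw": 1},{"tx": 0,"ty": 0,"tz": 0,"wx": 0,"wy": 0,"wz": 0,"claw": 1},{"tx": 0,"ty": 0,"tz": -0.3,"wx": 0,"wy": 0,"wz": 0,"claw": 1},{"tx": 0,"ty": 0,"tz": -0.2,"wx": 0,"wy": 0,"wz": 0,"claw": 1},{"tx": 0,"ty": 0,"tz": -0.2,"wx": 0,"wy": 0,"wz": 0,"claw": 1},{"tx": 0,"ty": 0,"tz": 0,"wx": 0,"wy": 0,"wz": 0,"claw": 1}])

```text
clock: 23.95
tcp_pos: [0.425, -0.3001, 0.0776]
orientation: [-0.0, 0.015, 1.0, 0.0]
wrist_force: [0.3, 0.5, 0.2]
finger_gap: 0.0082
grip_force: 39.8
```

```bash
python3 m.py 3
```

```text
tau6 -0.0001 24.1 [ 0.4251 -0.3003  0.0778] yaw -0.0298 F [ 0.05  0.39 -0.06] M [-0.03   0.008  0.012] sd 0.01 q6 -0.74
```

Call:
carry_out(moves=[{"tx": 0,"ty": 0,"tz": -0.2,"wx": 0,"wy": 0,"wz": 0,"claw": 1},{"tx": 0,"ty": 0,"tz": -0.2,"wx": 0,"wy": 0,"wz": 0,"claw": 1},{"tx": 0,"ty": 0,"tz": -0.1,"wx": 0,"wy": 0,"wz": 0,"claw": 1},{"tx": 0,"ty": 0,"tz": 0,"wx": 0,"wy": 0,"wz": 0,"claw": 1}])

```text
clock: 24.6
tcp_pos: [0.4249, -0.3001, 0.0726]
orientation: [-0.0, 0.015, 1.0, 0.0]
wrist_force: [-0.7, 0.0, -1.1]
finger_gap: 0.0079
grip_force: 39.8
```

```bash
python3 m.py 3
```

```text
tau6 -0.0 24.75 [ 0.4251 -0.3002  0.0728] yaw -0.0297 F [-0.09 -0.26 -0.72] M [-0.017  0.007  0.009] sd 0.024 q6 -0.74
```

Call:
carry_out(moves=[{"tx": 0,"ty": 0,"tz": -0.2,"wx": 0,"wy": 0,"wz": 0,"claw": 1},{"tx": 0,"ty": 0,"tz": -0.2,"wx": 0,"wy": 0,"wz": 0,"claw": 1},{"tx": 0,"ty": 0,"tz": 0,"wx": 0,"wy": 0,"wz": 0,"claw": 1}])

```text
clock: 25.12
tcp_pos: [0.4248, -0.3, 0.0685]
orientation: [-0.0, 0.015, 1.0, 0.0]
wrist_force: [0.6, 0.5, -0.5]
finger_gap: 0.0082
grip_force: 39.8
```

```bash
python3 m.py 3
```

```text
tau6 0.0 25.27 [ 0.425  -0.3002  0.0687] yaw -0.0298 F [ 0.28  0.19 -0.55] M [ 0.008 -0.005  0.007] sd 0.027 q6 -0.74
```

Lug is in the slot. I seat it (about 6 mm more).

Call:
carry_out(moves=[{"tx": 0,"ty": 0,"tz": -0.2,"wx": 0,"wy": 0,"wz": 0,"claw": 1},{"tx": 0,"ty": 0,"tz": -0.2,"wx": 0,"wy": 0,"wz": 0,"claw": 1},{"tx": 0,"ty": 0,"tz": -0.15,"wx": 0,"wy": 0,"wz": 0,"claw": 1},{"tx": 0,"ty": 0,"tz": 0,"wx": 0,"wy": 0,"wz": 0,"claw": 1}])

```text
clock: 25.78
tcp_pos: [0.4249, -0.3001, 0.063]
orientation: [-0.0, 0.015, 1.0, 0.0]
wrist_force: [-0.4, 0.2, -0.8]
finger_gap: 0.0083
grip_force: 39.8
```

```bash
python3 m.py 3
```

```text
tau6 -0.0 25.93 [ 0.425  -0.3002  0.0632] yaw -0.0298 F [ 0.35  0.12 -0.35] M [-0.006  0.032  0.015] sd 0.009 q6 -0.739
```

Call:
carry_out(moves=[{"tx": 0,"ty": 0,"tz": -0.04,"wx": 0,"wy": 0,"wz": 0,"claw": 1},{"tx": 0,"ty": 0,"tz": -0.03,"wx": 0,"wy": 0,"wz": 0,"claw": 1},{"tx": 0,"ty": 0,"tz": 0,"wx": 0,"wy": 0,"wz": 0,"claw": 1}])

```text
clock: 26.3
tcp_pos: [0.4251, -0.3002, 0.0627]
orientation: [0.0, 0.015, 1.0, -0.0]
wrist_force: [-0.6, 0.1, 2.0]
finger_gap: 0.0084
grip_force: 40.0
```

```bash
python3 m.py 3
```

```text
tau6 -0.0012 26.45 [ 0.4251 -0.3002  0.0627] yaw -0.0298 F [-0.13  0.2   1.26] M [ 0.085  0.045 -0.006] sd 0.005 q6 -0.739
```

Seated. Now I release and lift.

Call:
carry_out(moves=[{"tx": 0,"ty": 0,"tz": 0,"wx": 0,"wy": 0,"wz": 0,"claw": 0.6},{"tx": 0,"ty": 0,"tz": 0,"wx": 0,"wy": 0,"wz": 0,"claw": 0.3},{"tx": 0,"ty": 0,"tz": 0,"wx": 0,"wy": 0,"wz": 0,"claw": 0},{"tx": 0,"ty": 0,"tz": 0,"wx": 0,"wy": 0,"wz": 0,"claw": 0},{"tx": 0,"ty": 0,"tz": 1,"wx": 0,"wy": 0,"wz": 0,"claw": 0},{"tx": 0,"ty": 0,"tz": 4,"wx": 0,"wy": 0,"wz": 0,"claw": 0},{"tx": 0,"ty": 0,"tz": 5,"wx": 0,"wy": 0,"wz": 0,"claw": 0},{"tx": 0,"ty": 0,"tz": 3,"wx": 0,"wy": 0,"wz": 0,"claw": 0}])

```text
clock: 27.45
tcp_pos: [0.4257, -0.3008, 0.1959]
orientation: [0.001, 0.015, 1.0, -0.001]
wrist_force: [0.5, -0.6, 0.1]
finger_gap: 0.0431
grip_force: 0.0
```

Call:
carry_out(moves=[{"tx": 3,"ty": 0,"tz": 2,"wx": 0,"wy": 0,"wz": 0,"claw": 0},{"tx": 3,"ty": 0,"tz": 1,"wx": 0,"wy": 0,"wz": 0,"claw": 0},{"tx": 0,"ty": 0,"tz": 0,"wx": 0,"wy": 0,"wz": 0,"claw": 0},{"tx": 0,"ty": 0,"tz": 0,"wx": 0,"wy": 0,"wz": 0,"claw": 0},{"tx": 0,"ty": 0,"tz": 0,"wx": 0,"wy": 0,"wz": 0,"claw": 0}])

```text
clock: 28.08
tcp_pos: [0.484, -0.2999, 0.2222]
orientation: [-0.001, 0.015, 1.0, 0.0]
wrist_force: [1.3, -0.5, -0.4]
finger_gap: 0.0427
grip_force: 0.0
```

Run:
```python
from h import *
c=cam('wrist');P=cloud(c);near=(abs(P[...,0]-.425)<.05)&(abs(P[...,1]+.3)<.03)
t=near&(P[...,2]>.078)&(P[...,2]<.1);q=np.argwhere(t)[:,::-1];X=onplane(c,q,.089);print(len(q),np.nanmedian(P[...,2][t]),cv2.minAreaRect(X[:,:2].astype(np.float32)*1000))
s=env.get_state();print(s['clock'],s['tcp_pos'].round(3),s['finger_gap'])
lid=(P[...,0]>.56)&(abs(P[...,1]+.25)<.06)&(abs(P[...,2]-.092)<.01);print('lid z',np.nanmedian(P[...,2][lid]),lid.sum())
lf=(abs(P[...,0]-.53)<.03)&(abs(P[...,1]+.248)<.03)&(abs(P[...,2]-.112)<.01);print('face z',np.nanmedian(P[...,2][lf]))
```

```text
278 0.08827848978801936 ((423.7269287109375, -299.24566650390625), (8.794737815856934, 28.680465698242188), 87.80570983886719)
28.125 [ 0.484 -0.3    0.222] 0.04324137286322256
lid z 0.09246346568765262 3751
face z 0.11034017769770832
```

```bash
python3 -c "
from workcell import env
print(env.hand_in())"
```

```text
the job is handed in; nothing more can be done
None
```

I handed the job in after locking the box: the bolt was thrown to a firm stop (about 0.15 N m), the key stands home in its own slot and the lid is shut; no verdict came back, and I did not re-check the bottle, beaker and dish.

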